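# Read the gas charge with the sprung gauge and mark it

### The job

Check the charge of the blue gas vessel: press the green pad of the sprung gauge fully down onto the valve stem and keep it down until the hidden pressure has pushed the white rod out and the rod has stopped. Let the gauge spring back up, then slide the orange rider along its rail until its yellow pointer is level with the red outer end of the rod. Leave the two bottles and the box of pipette tips where they stand.

Things in the scene. Friction and masses are not known exactly. Their poses are not given: they have to be found in the camera images.
- stand: Pressure check stand, fixed to the bench, turned by up to 0.45 rad. Grey base plate 160 (x) x 300 (y) x 12 mm; origin at the centre of its underside on the bench. At yaw 0 x points away from the robot, y to the left, z up. Vessel and gauge head stand at (0, -100) mm, a guide post behind them at (52, -100) mm with its top at z = 140 mm.
- stem_tip (a point): Tip of the upright brass valve stem (9 mm thick) on the blue vessel (64 mm across), 100 mm above the bench. The grey sprung gauge head hangs just over it.
- barrel_mouth (a point): Open end of the gauge's steel barrel (25 mm thick), which runs level from the gauge head along y of the stand above its middle line, axis 125 mm above the bench with the gauge up. The white rod comes out here, towards +y of the stand. A black scale panel with a white tick every 10 mm stands 26 mm behind (+x of) the rod, top 110 mm above the bench.
- pad_top (a point): Centre of the top face of the green press pad, a flat disc 48 mm across on top of the gauge head; 150 mm above the bench at rest. Press here straight down, with closed fingers.
- gauge (a joint): How far the gauge head is pressed down onto the stem, m: 0 up at rest, 0.012 fully down on a hard stop. Spring-loaded upwards: about 4 N to start, 11 N fully down; it comes back up by itself when let go. The valve opens at about 0.009; before that the rod cannot come out.
- rod (a joint): How far the white rod stands out of the barrel, m: 0 in. Once the valve is opened it runs out within about a second by an amount that depends on the hidden pressure (25 to 70 mm), stops there, and stays out after the gauge has come up. It cannot be pulled out by hand.
- rod_end (a point): Centre of the flat outer end face of the rod's red end cap (16 mm across, 5 mm thick; the white rod is 10 mm thick). 125 mm above the bench with the gauge up. Its axes are those of the stand; the rod moves along +y of the stand.
- rider (a joint): Position of the orange rider on its rail, m, 0 to 0.12, growing along +y of the stand, on the same zero as joint rod: equal values mean that the pointer is level with the rod's end. It starts at 0.09 or more, near the far (+y) end and stays where it is put; about 1.5 N to slide.
- rider_tab (a point): Centre of the top edge of the rider's orange finger tab, 165 mm above the bench. The tab is upright, 14 mm thick (x of the stand), 32 mm long (y of the stand), and free for its upper 45 mm (pointer and rail lie lower); pinch it across its thickness or push it on an end. The rod's axis is 60 mm from it towards +x of the stand.
- pointer (a point): Tip of the rider's yellow pointer, a flat finger 3 mm wide and 6 mm high that reaches from the rider to within a few mm of the rod, 115 mm above the bench. It lies level with the tab's centre along y of the stand; its axes are those of the stand.
- amber_bottle: Bystander: brown bottle with black cap, 60 mm across, 120 mm high; origin at the centre of its foot.
- clear_bottle: Bystander: clear bottle with blue cap, 66 mm across, 130 mm high; origin at the centre of its foot.
- tip_box: Bystander: grey box of yellow pipette tips, 88 x 122 x 74 mm; origin at the centre of its underside.

How it is judged:
On the way, in this order (a step that is already met when the one before it is completed fails the run):
1. the gauge is held down on the stem with the rod out (value of joint gauge above 0.007 m and value of joint rod above 0.018 m), for 0.2 s.
2. the gauge is up again and the rider's pointer is level with the rod's end (value of joint gauge below 0.003 m and value of joint rod above 0.018 m and y of pointer in the frame of rod_end between -0.008 and 0.008 m), for 0.2 s.
At the end, for the whole second after the job is handed in: The gauge is back up (pressed less than 3 mm), the rod is still out (over 18 mm), and the rider rests with its pointer within 8 mm of the rod's end along the rail (all of step 2 and velocity of joint rider between -0.01 and 0.01 m/s); the robot touches nothing.
It fails at once if a bottle or the tip box is moved by more than 30 mm (distance of any of amber_bottle, clear_bottle, tip_box from where it was at the start of the episode above 0.03 m).
It fails at once if a bottle is tipped over (angle between any of amber_bottle, clear_bottle's own z axis and vertical above 0.4 rad).
It also fails if it takes over 51 s, if anything falls off the work surface, if the arm or the gripper's body presses on something with over 40 N, if the wrist force passes 120 N, or if a joint passes its speed limit or range.

### The arm

A 6-joint arm with a two-finger parallel gripper is mounted at the origin on a cart in front of the work surface, level with it; the furniture and walls round the work are solid. World frame = base frame: x ahead of the robot, y to its left, z up, the work surface at z = 0. Lengths are in m, angles in rad, forces in N, time in s.
With the tool pointing down it reaches from about 0.35 to 1 m from the base axis. Payload 7.1 kg.
Tool frame: the origin (TCP) lies at the very end of the fingers, on their centre line; the grasp point (between the pads) lies manip.grip_point_offset behind it (manip.grip_point_offset is the distance from the TCP to the grasp point, in m); z points along the fingers, y is the line along which they close (so a half turn about z gives the same grasp; the last joint's range is limited). The gripper opens to 85 mm and grips with 20 to 120 N. Pads are 22 mm wide; open, the fingers measure 114 mm over their backs; the gripper's body (76 mm by 85 mm) begins 54 mm behind the grasp point. The pads swing forward as they close: fully open they stand 13 mm farther back than shut.
Start: joints at [1.175, 0.423, 1.63, -0, 1.089, -0.019], TCP at [0.23, 0.581, 0.21] pointing down, gripper open.
Joint ranges: [-3, 3], [-0.9, 2.11], [0.09, 2.58], [-1.31, 4.45], [0.11, 2.69], [-2.54, 2.54]. Speed limits (rad/s): [2.39, 2.39, 3.01, 3.14, 3.14, 3.14].

### API

Orientations are given as a 3x3 rotation matrix whose columns are the frame's x, y, z axes.
In Python, from workcell import manip gives the robot as it stands.
- The arm moves only by the tool send_rows, never from a script. Its argument "steps" is a list of rows, each a list of 2 entries, a list of its own where there are three numbers: the shift along the tool's x, y, z in m, then the turn about the tool's z in degrees. A call has 1 to 12 rows; each row is the pose to reach, as a shift and turn from the pose commanded when the call began, along the tool's axes at that moment; what a row does not reach only later rows make up. A row lasts 1/8 s, in which the tool goes at most 62.5 mm and 10.7 degrees, less where a joint would pass 70% of its speed; a pose out of reach is approached as far as the arm can. A call with a gripper value outside its range is refused whole. "fingers" is the closure in counts, from 0 (fully open) to 255 (shut), set as the call begins (left out, the last holds). The fingers move at their own pace and stop on an object; "force" is the grip in N (left out, the last holds). Time passes only in rows, so rows that repeat a pose let the fingers close. It gives the time, the measured TCP pose, the force, the opening and the grip force at its end, in the units of the state.
- manip.read_state(): the state, without advancing time (a new reading comes with each control period).
- manip.get_image(name): name is "scene" or "top"; returns a dict with "color" (384x512x3 uint8, blue, green, red), "mtx" (3x3 intrinsics, pixels), "R" (3x3) and "t" (3): a world point X has camera coordinates R X + t. Camera axes: x right, y down, z forward; pixel columns grow to the right and rows downward; lengths in m; the calibration is good to about 2 mm. A picture is of the moment at which its call begins. There is no depth.
- manip.job_done(): hands the job in; it is judged then, once.
The state is a dict: "time_s": time; "joint_positions": joint angles; "qd": joint speeds; "effort": joint torques, N m; "eef_pos": TCP position; "eef_rot": TCP orientation; "ft_force": force on the tool from outside, world axes, zero at the start; "ft_torque": the same for the moment, N m; "finger_gap": opening from 0.0 (shut) to 1.0 (fully open); "gripper_force": force on a finger pad.
Only numpy, scipy, OpenCV 4.12 (cv2) and the standard library are available. Lean on these libraries where they do the work, as an engineer would, in place of code of your own. Each camera call takes 0.05 s, during which the arm holds its last target. There are 200 camera calls.

## Working session

There is one attempt and no reset: what is moved stays moved. The work goes in short steps, Python scripts to look and compute and a tool call to move; the robot and the scene stay as the last step left them, time stands still between calls to the robot, and variables do not carry over. Pictures are saved under pics/ and viewed, at most 10 in all, crops included, and the job is handed in when it is done.

Besides the shell and the picture viewer there is one more tool, called by a JSON object that holds its "name" and its "arguments". send_rows: Moves the arm, as the interface text tells. Its arguments: {"type":"object","properties":{"steps":{"type":"array"},"fingers":{"type":"number"},"force":{"type":"number"}},"required":["steps"]}

```bash
mkdir -p pics; cat > h.py <<'E'
import numpy as np, cv2
from workcell import manip
def ray(im,u,v):
    R=np.array(im["R"]);t=np.array(im["t"]);K=np.array(im["mtx"])
    return -R.T@t, R.T@np.linalg.solve(K,[u,v,1.])
def onz(im,u,v,z):
    c,d=ray(im,u,v); return c+d*(z-c[2])/d[2]
def proj(im,X):
    p=np.array(im["mtx"])@(np.array(im["R"])@np.array(X)+np.array(im["t"])); return p[:2]/p[2]
E
python3 - <<'E'
from h import *
a=[manip.get_image(n) for n in("top","scene")]
for n,i in zip(("top","scene"),a):
    cv2.imwrite(f"pics/{n}0.png",i["color"]); print(n,ray(i,256,192))
s=manip.read_state();print(s["eef_pos"],np.round(s["eef_rot"],3),s["time_s"],manip.grip_point_offset)
E
```

```text
top (array([ 0.50632117, -0.15243325,  1.06160111]), array([ 0.12590344, -0.01022003, -0.99199595]))
scene (array([ 0.14229732, -0.67846123,  0.59209   ]), array([ 0.55889118,  0.58702647, -0.58604482]))
[0.2297398  0.58066878 0.20969731] [[-0.93   0.368 -0.001]
 [ 0.368  0.93  -0.001]
 [ 0.    -0.001 -1.   ]] 0.1 0.0187
```

View pics/top0.png

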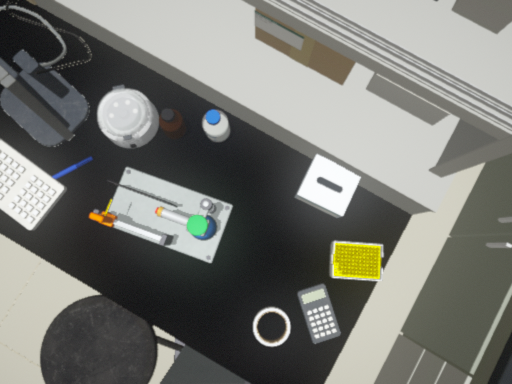

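View pics/scene0.png

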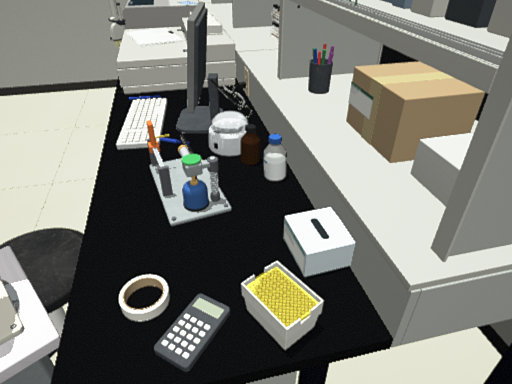

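The top view shows the green pad at about (198,225), the orange rider at about (103,217), the rod cap at about (160,211) and the plate corners near (128,168), (233,207), (210,261). The bottles stand behind the stand, and the tip box is far to the right.

```bash
cat >> h.py <<'E'
def blob(im,lo,hi,box=None):
    m=cv2.inRange(cv2.cvtColor(im["color"],cv2.COLOR_BGR2HSV),lo,hi)
    if box:
        k=np.zeros_like(m);x0,y0,x1,y1=box;k[y0:y1,x0:x1]=255;m&=k
    n,l,s,c=cv2.connectedComponentsWithStats(m)
    return [(s[i,4],s[i,:4],c[i]) for i in np.argsort(-s[1:,4])[:3]+1],l
E
python3 - <<'E'
from h import *
im=manip.get_image("top");sc=manip.get_image("scene")
g,_=blob(im,(50,120,60),(75,255,255));p=onz(im,*g[0][2],.15);print("pad",g[0],p)
g2,_=blob(sc,(50,120,60),(75,255,255));print("pad scene",g2[0],onz(sc,*g2[0][2],.148))
m=cv2.inRange(im["color"],(120,120,120),(215,215,215));k=np.zeros_like(m);k[160:268,95:240]=255
m=cv2.morphologyEx(m&k,cv2.MORPH_OPEN,np.ones((3,3)))
n,l,s,c=cv2.connectedComponentsWithStats(m);i=1+s[1:,4].argmax()
pts=np.argwhere(l==i)[:,::-1]
P=np.array([onz(im,u,v,.012)[:2] for u,v in pts],np.float32)
r=cv2.minAreaRect(P);print("plate rect",r)
for nm,lo,hi in(("orange",(5,160,90),(18,255,255)),("yellow",(22,150,120),(32,255,255)),("red",(0,150,80),(4,255,255))):
    for a,b,cc in blob(im,lo,hi,(80,180,200,245))[0]: print(nm,a,b,cc,onz(im,*cc,.165),onz(im,*cc,.12))
    for a,b,cc in blob(sc,lo,hi,(130,110,215,190))[0]: print(" sc",nm,a,b,cc,onz(sc,*cc,.165))
yaw=[]
cv2.imwrite("pics/c1.png",cv2.resize(im["color"][160:270,80:240],(800,550),interpolation=cv2.INTER_CUBIC))
E
```

```text
pad (np.int32(330), array([187, 215,  21,  20], dtype=int32), array([196.90606061, 224.65454545])) [ 0.54837475 -0.02886806  0.15      ]
pad scene (np.int32(175), array([182, 153,  20,  12], dtype=int32), array([191.21714286, 158.84571429])) [ 0.54685043 -0.02838744  0.148     ]
plate rect ((0.5833563208580017, 0.06550490856170654), (0.2999442219734192, 0.15919916331768036), 69.76042175292969)
orange 183 [ 89 211  27  16] [104.08743169 218.24590164] [0.56242756 0.17376104 0.165     ] [0.56524352 0.19013259 0.12      ]
orange 6 [156 208   3   5] [156.83333333 210.16666667] [0.57998995 0.05822824 0.165     ] [0.58368735 0.06880124 0.12      ]
 sc orange 166 [147 121  13  32] [151.62048193 137.77108434] [0.51959693 0.10289046 0.165     ]
yellow 34 [105 199   7  17] [107.64705882 206.91176471] [0.58750302 0.16702975 0.165     ] [0.5915775  0.18306345 0.12      ]
yellow 5 [158 209   3   4] [158.6 210.2] [0.57990558 0.05432322 0.165     ] [0.58359875 0.06470024 0.12      ]
yellow 1 [158 214   1   1] [158. 214.] [0.57147879 0.05541664 0.165     ] [0.57474903 0.06584853 0.12      ]
 sc yellow 18 [159 134  10   4] [163.94444444 135.16666667] [0.55010478 0.09379854 0.165     ]
red 1 [157 208   1   1] [157. 208.] [0.58480473 0.05799419 0.165     ] [0.58874378 0.06855544 0.12      ]
red 1 [156 210   1   1] [156. 210.] [0.58036502 0.06007955 0.165     ] [0.58408124 0.07074547 0.12      ]
```

View pics/c1.png

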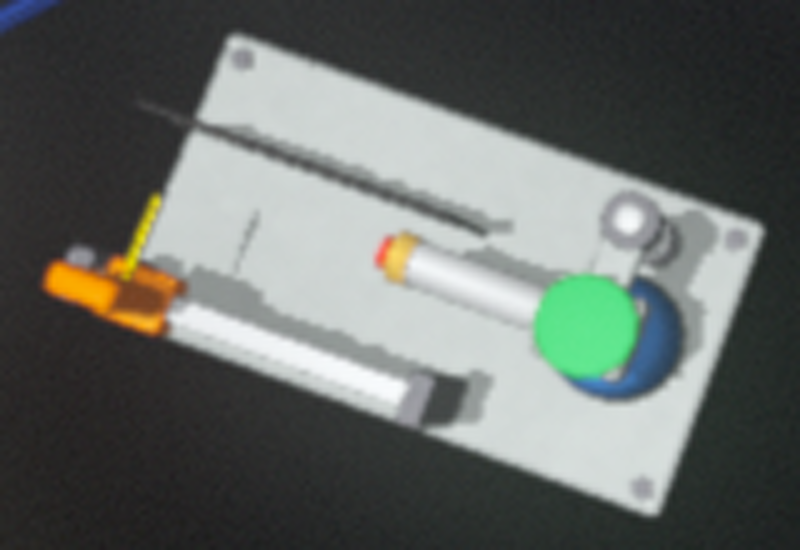

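The crop agrees with the fit. The plate rectangle is 300 x 159 mm with its centre at (0.583, 0.066) and a yaw of about -20.2°. It predicts the pad at (0.549, -0.028), and I measured (0.548, -0.029). I'll move over the pad with the fingers shut, turning tool y to the stand's x axis on the way.

{"name": "send_rows", "arguments": {"steps": [[[-0.02,-0.017,-0.03],8],[[-0.07,-0.06,-0.04],16],[[-0.12,-0.104,-0.04],25],[[-0.17,-0.147,-0.04],34],[[-0.22,-0.19,-0.04],43],[[-0.27,-0.233,-0.04],52],[[-0.32,-0.277,-0.04],61],[[-0.37,-0.32,-0.04],70],[[-0.42,-0.363,-0.04],79],[[-0.47,-0.406,-0.04],86],[[-0.51,-0.44,-0.02],88.6],[[-0.52,-0.45,0.0],88.6]], "fingers": 255, "force": 40}}

```text
time_s: 1.7
eef_pos: [0.5498, -0.0313, 0.2109]
eef_rot: [[0.347, 0.938, 0.003], [0.938, -0.347, -0.0], [0.001, 0.003, -1.0]]
ft_force: [0.1, -0.1, -0.0]
finger_gap: 0.001
gripper_force: 0.0
```

```bash
python3 - <<'E'
from h import *
s=manip.read_state();print(s["eef_pos"],np.round(s["eef_rot"],3),s["time_s"],s["ft_force"],s["finger_gap"])
E
```

```text
[ 0.54975533 -0.03126071  0.21086591] [[ 0.347  0.938  0.003]
 [ 0.938 -0.347 -0.   ]
 [ 0.001  0.003 -1.   ]] 1.7 [ 0.07007846 -0.10743953 -0.04816838] 0.0009431722648143572
```

{"name": "send_rows", "arguments": {"steps": [[[0.002,0,0.03],0],[[0.002,0,0.05],0],[[0.002,0,0.06],0],[[0.002,0,0.065],0],[[0.002,0,0.069],0],[[0.002,0,0.072],0],[[0.002,0,0.073],0],[[0.002,0,0.073],0]]}}

```text
time_s: 2.7
eef_pos: [0.5487, -0.0267, 0.1376]
eef_rot: [[0.345, 0.939, 0.0], [0.939, -0.345, -0.0], [0.0, 0.0, -1.0]]
ft_force: [-0.2, 0.0, 0.5]
finger_gap: -0.001
gripper_force: 0.0
```

The wrist reads almost no force at z = 0.1376, where I expected about 11 N, so I'll look.

```bash
python3 - <<'E'
from h import *
sc=manip.get_image("scene");im=manip.get_image("top")
a=cv2.resize(sc["color"][90:230,120:250],(557,600),interpolation=cv2.INTER_CUBIC)
cv2.imwrite("pics/c2.png",a)
print(manip.read_state()["ft_force"])
for n,i in(("sc",sc),("top",im)): print(n,blob(i,(50,120,60),(75,255,255))[0][:1],proj(i,[.5487,-.0267,.1376]))
E
```

```text
[-1.15257202  0.66034041 -0.25280433]
sc [(np.int32(150), array([182, 154,  19,  11], dtype=int32), array([191.15333333, 159.5       ]))] [191.87875709 162.02719298]
top [] [196.68991563 224.76388898]
```

View pics/c2.png

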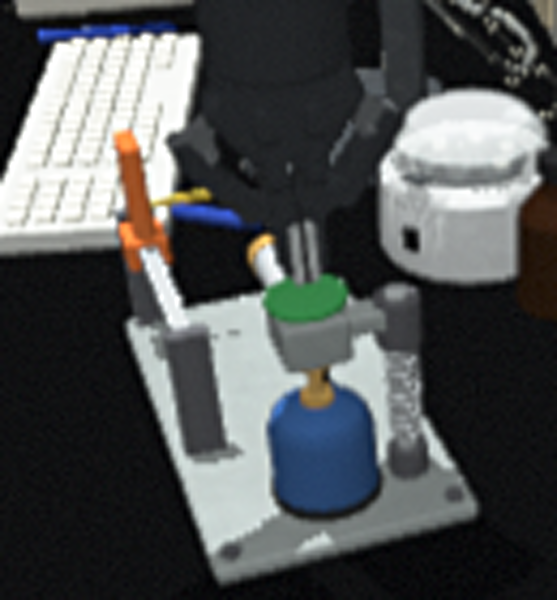

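The fingertips are at or just above the pad, at about crop (308,285), and the pad is not pressed yet. I'll carry on down in steps and watch the force.

{"name": "send_rows", "arguments": {"steps": [[[-0.001,0,0.002],0],[[-0.001,0,0.004],0],[[-0.001,0,0.006],0],[[-0.001,0,0.006],0]]}}

```text
time_s: 3.3
eef_pos: [0.5481, -0.0277, 0.1312]
eef_rot: [[0.345, 0.939, -0.0], [0.939, -0.345, 0.0], [-0.0, -0.0, -1.0]]
ft_force: [0.5, -0.7, 0.3]
finger_gap: -0.002
gripper_force: 0.0
```

```bash
python3 - <<'E'
from h import *
sc=manip.get_image("scene")
a=cv2.resize(sc["color"][110:200,150:240],(600,600),interpolation=cv2.INTER_CUBIC)
cv2.imwrite("pics/c3.png",a)
s=manip.read_state();print(s["ft_force"],s["effort"],s["joint_positions"])
print(blob(sc,(50,120,40),(75,255,255))[0][:1],proj(sc,[.5481,-.0277,.1312]),proj(sc,[.5481,-.0277,.150]))
E
```

```text
[-0.24963458 -0.09814586  0.70068796] [-7.94293679e-03 -5.01018548e+01 -2.27869964e+01 -1.69492041e-04
 -2.75483493e-03 -1.08602177e-05] [-7.20918264e-02  4.20329864e-01  1.85560265e+00 -3.88321800e-05
  8.65937298e-01  2.80246096e-01]
[(np.int32(126), array([182, 154,  20,  11], dtype=int32), array([191.17460317, 160.01587302]))] [192.18131363 164.53256878] [191.39517372 157.83593863]
```

View pics/c3.png

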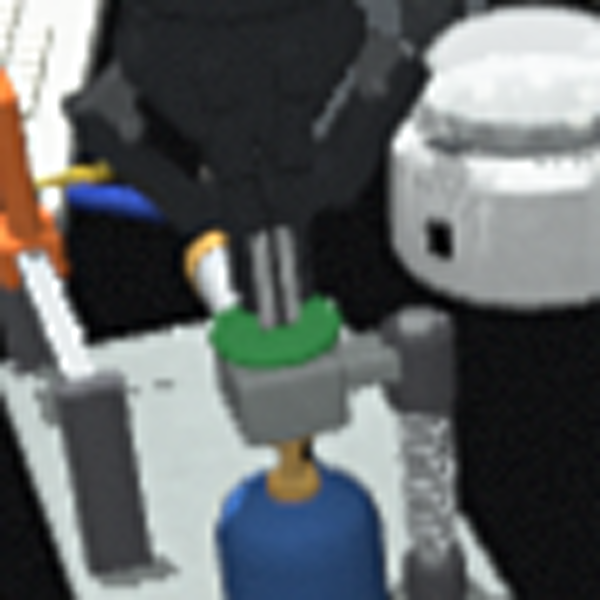

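Fingertips appear at crop (278,325), still level with the pad surface. The pad is not depressed and there is no load, so the real tips sit above the reported TCP. I'll continue in small steps.

{"name": "send_rows", "arguments": {"steps": [[[0,0,0.002],0],[[0,0,0.004],0],[[0,0,0.006],0],[[0,0,0.006],0]]}}

```text
time_s: 3.85
eef_pos: [0.5484, -0.0277, 0.1258]
eef_rot: [[0.345, 0.939, 0.0], [0.939, -0.345, -0.0], [0.0, 0.0, -1.0]]
ft_force: [-1.4, -0.3, 5.0]
finger_gap: -0.002
gripper_force: 2.5
```

Contact now, at 5 N. So the pad top corresponds to a TCP reading of about 0.127, and the hard stop should be near 0.115.

{"name": "send_rows", "arguments": {"steps": [[[0,0,0.002],0],[[0,0,0.004],0],[[0,0,0.006],0],[[0,0,0.008],0],[[0,0,0.01],0],[[0,0,0.01],0]]}}

```text
time_s: 4.6
eef_pos: [0.5485, -0.0277, 0.1171]
eef_rot: [[0.345, 0.939, 0.001], [0.939, -0.345, -0.0], [0.0, 0.001, -1.0]]
ft_force: [-6.3, -0.3, 17.4]
finger_gap: 0.001
gripper_force: 8.6
```

{"name": "send_rows", "arguments": {"steps": [[[0,0,0.001],0],[[0,0,0.001],0],[[0,0,0.001],0],[[0,0,0.001],0],[[0,0,0.001],0],[[0,0,0.001],0],[[0,0,0.001],0],[[0,0,0.001],0],[[0,0,0.001],0],[[0,0,0.001],0],[[0,0,0.001],0],[[0,0,0.001],0]]}}

```text
time_s: 6.1
eef_pos: [0.5486, -0.0277, 0.117]
eef_rot: [[0.345, 0.939, 0.001], [0.939, -0.345, -0.0], [0.0, 0.001, -1.0]]
ft_force: [-9.6, 0.4, 26.8]
finger_gap: 0.002
gripper_force: 13.1
```

```bash
python3 - <<'E'
from h import *
sc=manip.get_image("scene")
cv2.imwrite("pics/c4.png",cv2.resize(sc["color"][100:220,130:250],(600,600),interpolation=cv2.INTER_CUBIC))
print(blob(sc,(50,120,40),(75,255,255))[0][:1])
E
```

```text
[(np.int32(106), array([183, 159,  18,  10], dtype=int32), array([191.27358491, 164.62264151]))]
```

View pics/c4.png

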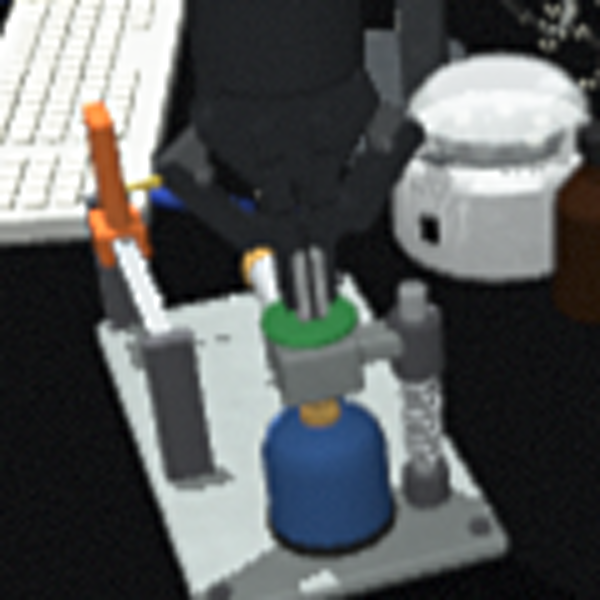

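The pad has dropped about 5 px (about 12 mm), the stem is inside the head and the force is past the spring load, so the gauge is fully down. I'll lift straight up, move aside and look at the rod.

{"name": "send_rows", "arguments": {"steps": [[[0,0,-0.01],0],[[0,0,-0.03],0],[[0,0,-0.07],0],[[0,0,-0.12],0],[[0,-0.06,-0.13],0],[[0,-0.12,-0.13],0],[[0,-0.17,-0.13],0],[[0,-0.17,-0.13],0],[[0,-0.17,-0.13],0]], "fingers": 120}}

```text
time_s: 7.28
eef_pos: [0.3895, 0.031, 0.2449]
eef_rot: [[0.345, 0.939, 0.002], [0.939, -0.345, -0.0], [0.001, 0.002, -1.0]]
ft_force: [0.0, 0.4, -0.1]
finger_gap: 0.53
gripper_force: 0.0
```

```bash
python3 - <<'E'
from h import *
im=manip.get_image("top");sc=manip.get_image("scene")
cv2.imwrite("pics/c5.png",np.vstack([cv2.resize(im["color"][170:270,80:240],(480,300),interpolation=cv2.INTER_CUBIC),cv2.resize(sc["color"][110:200,125:269],(480,300),interpolation=cv2.INTER_CUBIC)]))
E
```

```text
(no output)
```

View pics/c5.png

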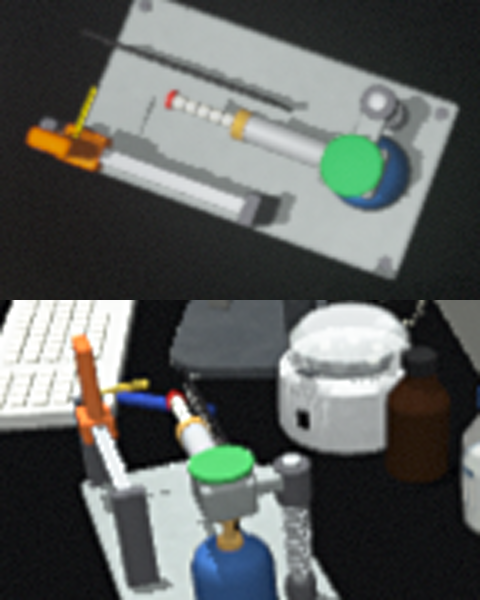

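The rod is clearly out. The red cap is at about top-image pixel (137,203), the pointer tip at about (111,200), and the gauge is back up.

```bash
cat >> h.py <<'E'
C=np.array([.5834,.0655]);th=np.deg2rad(69.76);Y=np.array([np.cos(th),np.sin(th)]);X=np.array([Y[1],-Y[0]])
def st(p): d=np.array(p)[:2]-C; return np.round([d@X,d@Y],4)
def wo(a,b): return C+a*X+b*Y
E
python3 - <<'E'
from h import *
im=manip.get_image("top");sc=manip.get_image("scene")
H=cv2.cvtColor(im["color"],cv2.COLOR_BGR2HSV)
for lo,hi in(((0,110,80),(5,255,255)),((172,110,80),(180,255,255))):
    for a,b,c in blob(im,lo,hi,(120,190,160,230))[0]: print("red",a,b,c,st(onz(im,*c,.129)))
    for a,b,c in blob(sc,lo,hi,(170,125,185,145))[0]: print("red sc",a,b,c,st(onz(sc,*c,.127)))
a,l=blob(im,(22,130,90),(34,255,255),(98,190,125,222))
pts=np.argwhere(l>0)[:,::-1]
q=np.array([st(onz(im,u,v,.118)) for u,v in pts]);print("yellow n",len(q),q.mean(0),q.min(0),q.max(0))
o,l=blob(im,(5,160,90),(19,255,255),(80,195,125,245))
q=np.array([st(onz(im,u,v,.165)) for u,v in np.argwhere(l>0)[:,::-1]]);print("orange@.165",q.min(0),q.max(0),q[q[:,0]>-99].mean(0))
o,l=blob(im,(5,160,200),(19,255,255),(80,195,125,245))
q=np.array([st(onz(im,u,v,.165)) for u,v in np.argwhere(l>0)[:,::-1]]);print("bright",len(q),q.min(0),q.max(0),q.mean(0))
print(wo(-.06,.09))
E
```

```text
red 9 [135 200   3   6] [136.22222222 202.44444444] [-0.0005  0.0522]
red sc 10 [175 137   6   3] [177.2 137.9] [-0.0004  0.0609]
red sc 3 [175 139   1   3] [175. 140.] [-0.0089  0.051 ]
yellow n 40 [-0.0324175  0.114065 ] [-0.0526  0.1107] [-0.0133  0.117 ]
orange@.165 [-0.0702  0.0723] [-0.0424  0.1291] [-0.05802016  0.09708724]
bright 77 [-0.0681  0.0752] [-0.0452  0.127 ] [-0.06144805  0.10715195]
[0.55824069 0.17069985]
```

The rod end is at stand y ≈ 0.055 and the pointer at ≈ 0.114. The tab centre is near (-0.060, 0.113), which agrees. I'll pinch the tab there.

{"name": "send_rows", "arguments": {"steps": [[[0.045,0.025,0],0],[[0.09,0.045,0],0],[[0.135,0.07,0],0],[[0.18,0.095,0],0],[[0.212,0.11,0],0],[[0.212,0.11,0.02],0],[[0.212,0.11,0.05],0],[[0.212,0.11,0.08],0],[[0.212,0.11,0.1],0],[[0.212,0.11,0.115],0],[[0.212,0.11,0.125],0],[[0.212,0.11,0.125],0]]}}

```text
time_s: 8.98
eef_pos: [0.5649, 0.1918, 0.1188]
eef_rot: [[0.345, 0.939, -0.001], [0.939, -0.345, -0.0], [-0.001, -0.001, -1.0]]
ft_force: [-0.1, -0.6, 0.5]
finger_gap: 0.528
gripper_force: 0.0
```

{"name": "send_rows", "arguments": {"steps": [[[0,0,0],0],[[0,0,0],0],[[0,0,0],0],[[0,0,0],0],[[0,0,0],0],[[0,0,0],0]], "fingers": 255, "force": 20}}

```text
time_s: 9.72
eef_pos: [0.5649, 0.1925, 0.1203]
eef_rot: [[0.345, 0.939, 0.0], [0.939, -0.345, 0.001], [0.001, 0.0, -1.0]]
ft_force: [-3.6, 1.2, 6.6]
finger_gap: 0.159
gripper_force: 23.7
```

The gap is 13.5 mm, which matches the tab thickness. Now I'll slide it.

{"name": "send_rows", "arguments": {"steps": [[[-0.005,0,0],0],[[-0.015,0,0],0],[[-0.026,0,0],0],[[-0.037,0,0],0],[[-0.047,0,0],0],[[-0.055,0,0],0],[[-0.058,0,0],0],[[-0.058,0,0],0],[[-0.058,0,0],0]]}}

```text
time_s: 10.85
eef_pos: [0.5447, 0.1376, 0.1203]
eef_rot: [[0.345, 0.939, -0.0], [0.939, -0.345, 0.0], [-0.0, -0.0, -1.0]]
ft_force: [-4.4, 0.6, 8.1]
finger_gap: 0.158
gripper_force: 23.9
```

{"name": "send_rows", "arguments": {"steps": [[[0,0,0],0],[[0,0,0],0],[[0,0,0],0],[[0,0,0],0],[[0,0,-0.03],0],[[0,0,-0.08],0],[[0,0,-0.13],0],[[0,-0.06,-0.13],0],[[0,-0.12,-0.13],0],[[0,-0.17,-0.13],0],[[0,-0.17,-0.13],0]], "fingers": 120}}

```text
time_s: 12.22
eef_pos: [0.3826, 0.1966, 0.2494]
eef_rot: [[0.342, 0.94, -0.001], [0.94, -0.342, -0.0], [-0.0, -0.001, -1.0]]
ft_force: [1.1, 0.3, 0.9]
finger_gap: 0.528
gripper_force: 0.0
```

```bash
python3 - <<'E'
from h import *
im=manip.get_image("top");sc=manip.get_image("scene")
cv2.imwrite("pics/c6.png",np.hstack([cv2.resize(im["color"][185:235,110:160],(400,400),interpolation=cv2.INTER_CUBIC),cv2.resize(sc["color"][115:165,145:195],(400,400),interpolation=cv2.INTER_CUBIC)]))
for a,b,c in blob(im,(0,110,80),(5,255,255),(120,190,160,212))[0]: print("red",a,b,c,st(onz(im,*c,.129)))
a,l=blob(im,(22,130,90),(34,255,255),(110,190,142,232))
q=np.array([st(onz(im,u,v,.118)) for u,v in np.argwhere(l>0)[:,::-1]]);print("yellow n",len(q),q.mean(0),q.min(0),q.max(0))
for nm,y in(("top",im),("scene",sc)): print(nm,[np.round(proj(y,[*wo(0,.0545+d),.125])) for d in(0,.008)])
E
```

```text
red 9 [135 200   3   6] [136.22222222 202.44444444] [-0.0005  0.0522]
yellow n 21 [-0.03807143  0.0545619 ] [-0.0537  0.0527] [-0.0166  0.057 ]
top [array([136., 202.]), array([133., 201.])]
scene [array([178., 140.]), array([177., 138.])]
```

View pics/c6.png

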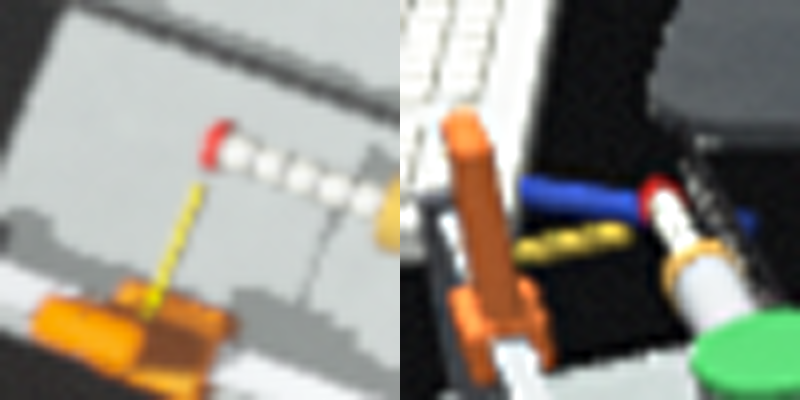

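The pointer (crop tip (198,188), line extending to the red cap at (215,145)) measures y = 0.0546, against 0.0547 for the rod end, so they are level. The gauge is up and the arm is clear.

```bash
python3 -c "
from workcell import manip
print(manip.job_done())"
```

```text
the job is handed in; nothing more can be done
None
```

The job is handed in, with no verdict returned: the gauge was pressed fully down and sprang back up, the rod stayed out, the camera put the yellow pointer about 0.1 mm from the rod's end (±8 mm allowed), and the arm finished clear without going near the bottles or tip box.

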